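# Take a paint-thickness reading on a repainted cover plate

### The arm

A 6-joint arm with a two-finger parallel gripper is mounted at the origin on the work surface. World frame = base frame: x ahead of the robot, y to its left, z up, the work surface at z = 0. Lengths are in m, angles in rad, forces in N, time in s.
With the tool pointing down it reaches from about 0.375 to 0.975 m from the base axis. Payload 3.8 kg.
Tool frame: the origin (TCP) lies midway between the tips of the shut fingers; the grasp point (between the pads) lies 19 mm behind it; z points along the fingers, y is the line along which they close (so a half turn about z gives the same grasp; the last joint's range is limited). The gripper opens to 85 mm and grips with 20 to 120 N. Pads are 22 mm wide; open, the fingers measure 114 mm over their backs; the gripper's body (76 mm by 85 mm) begins 54 mm behind the grasp point. The pads swing forward as they close: fully open they stand 13 mm farther back than shut.
Start: joints at [1.085, 0.264, 1.604, -0, 1.274, -0.037], TCP at [0.293, 0.608, 0.231] pointing down, gripper open.
Joint ranges: [-2.63, 2.63], [-0.94, 2.18], [0.31, 2.57], [-1.31, 4.45], [0, 2.66], [-2.55, 2.55]. Speed limits (rad/s): [2.57, 2.57, 3.14, 3.14, 3.14, 3.14].

### API

Orientations are given as a rotation vector (axis times angle).
In Python, from workcell import bot gives the robot as it stands.
- The arm moves only by the tool step_arm, never from a script. Its argument "motion" is a list of rows, each a list of 5 numbers: the finger opening in cm, from 0 to 8.54, then the shift along the tool's x, y, z in cm, then the turn about the tool's z in degrees. In form: [[claw, dx, dy, dz, twist], ...]. A call has 1 to 20 rows; each row is the pose to reach, as a shift and turn from the pose commanded when the call began, along the tool's axes at that moment; what a row does not reach only later rows make up. A row lasts 1/10 s, in which the tool goes at most 50 mm and 8.59 degrees, less where a joint would pass 70% of its speed; a pose out of reach is approached as far as the arm can. A call with a gripper value outside its range is refused whole. The fingers move at their own pace and stop on an object; "force" is the grip in N (left out, the last holds). Time passes only in rows, so rows that repeat a pose let the fingers close. It gives the time, the measured TCP pose, the force, the opening and the grip force at its end, in the units of the state.
- bot.read_state(): the state, without advancing time (a new reading comes with each control period).
- bot.read_camera(name): name is "side" or "top" or "wrist"; returns (picture, depth): 480x640x3 uint8, red, green, blue; 480x640 float32, m along the optical axis (not along the pixel's ray), 0 where there is no reading.
- bot.calibration(name): a dict with "mtx" (3x3 intrinsics, pixels), "origin" and "orientation" of the camera in the world; the wrist camera has in their place "T_tool_cam" (4x4, takes a point from camera to tool coordinates, whose origin is the TCP and whose axes are the flange's). Camera axes: x right, y up, looking along -z (the intrinsics and any distortion apply to the point x, -y, -z); pixel columns grow to the right and rows downward; lengths in m; the calibration is good to about 2 mm. A picture is of the moment at which its call begins: read the wrist's pose just before it. calibration takes no time and is no camera call.
- bot.finish_job(): hands the job in; it is judged then, once.
The state is a dict: "time": time; "q": joint angles; "joint_vel": joint speeds; "joint_torque": joint torques, N m; "tool_pos": TCP position; "tcp_rot": TCP orientation; "wrist_force": force on the tool from outside, world axes, zero at the start; "torque": the same for the moment, N m; "width": opening from 0.0 (shut) to 1.0 (fully open); "grip_force": force on a finger pad.
Only numpy, scipy, OpenCV 4.12 (cv2) and the standard library are available. Lean on these libraries where they do the work, as an engineer would, in place of code of your own. Each camera call takes 0.05 s, during which the arm holds its last target. There are 200 camera calls.

### The job

With the probe still in its holder, wake the thickness readout by pressing its left key (left as the robot faces it) fully, let it come up again, then press its right key (zero); leave the small middle key alone. Then lift the probe out of its holder and hold it square to the sloping cover plate, its sprung tip resting at the centre of the drawn ring (not the cross) and pushed gently about half-way in. Finish while still holding it there, with the other things on the bench left where they are.

Things in the scene. Friction and masses are not known exactly. Their poses are not given: they have to be found in the camera images.
- readout: fixed grey box, 90 (x) x 150 (y) x 30 mm high, origin under its centre; three keys in a row along its y near its -x edge and a dark display strip near its +x edge. Its yaw stays within 0.4 rad. Left key is at its +y end (left as seen from the robot), right key at its -y end, 44 mm from the middle key
- key_left (a joint): the left key: plain round white key, 24 mm across, on the readout's top; joint value 0 released, 0.006 fully down (m), springs back; about 4 N holds it down and 0.004 counts as pressed
- key_left_top (a point): centre of the top face of the left key; z up
- key_middle (a joint): the middle key, 18 mm across, otherwise like the others; not to be pressed
- key_right (a joint): the right key: plain round white key, 24 mm across, on the readout's top; joint value 0 released, 0.006 fully down (m), springs back; about 4 N holds it down and 0.004 counts as pressed
- key_right_top (a point): centre of the top face of the right key; z up
- holder: fixed black block, 80 x 80 x 60 mm high, origin under its centre, with a vertical through hole of 26 mm in the middle in which the probe hangs by its collar with some 2 mm of play; lift the probe straight up at least 60 mm to clear it
- probe_mid (a point): centre of the grip of the loose upright probe (0.12 to 0.25 kg); z is the probe's axis, away from its tip. The grip is a round grey cylinder 28 mm across, from 34 mm below this point to 40 mm above it. Below it come a 38 mm collar, 6 mm high, that rests on the holder's top (underside 40 mm below this point), a nose 22 mm across and 30 mm long, and the sprung tip
- probe_tip (a point): lowest point of the probe's round steel tip (12 mm across), on the probe's axis, 90 mm below probe_mid when it is out; it moves with the tip; z along the probe's axis, away from the tip
- plunger (a joint): how far the sprung tip is pushed into the nose: 0 fully out, 0.012 bottomed (m). Spring: 0.9 N to start it, then 0.45 N per mm, so half-way (6 mm) takes about 3.6 N and bottoming 6.3 N
- mark (a point): centre of the drawn black ring (25 mm across), on the upper face of the cover plate, about 86 mm above the bench; z is the plate's outward normal, 20 degrees from vertical, leaning towards the robot (the rest's -x); x points up the slope. 67 mm from it, on the same face, is a drawn cross that is not wanted
- panel: the fixed, sloping, white-painted cover plate, 130 (x) x 150 (y) x 4 mm, on a fixed dark steel rest, origin at the centre of its underside, 75 mm above the bench; z is its normal, same axes as mark. The ring is at x +20, y -35 mm, the cross at x -25, y +35 mm
- tape_roll: bystander: roll of tape, 100 mm across, 45 mm high, origin at its underside; leave it alone
- tape_measure: bystander: tape measure, 65 x 35 x 55 mm, origin at its underside; leave it alone
- socket: bystander: steel socket standing up, 26 mm across, 38 mm high, origin at its underside; leave it alone
- spray_can: bystander: spray can, 66 mm across, 190 mm high, origin at its underside; leave it alone
- wrench: bystander: wrench lying flat, origin at its underside; leave it alone
- screwdriver: bystander: screwdriver lying flat, origin at its underside; leave it alone
- parts_bin: bystander: small open bin, 120 x 100 x 50 mm, origin at its underside; leave it alone
There are look-alikes about, which are no part of the job. What is shaped like the holder but green is not meant. Of the things that look like the part that bears probe_mid, the middle-sized one is meant.

How it is judged:
By the outcome, as a careful person would: the job done as asked, in the order asked, and still so for the second after the job is handed in, while the arm keeps its last pose, push and grip.
It also fails if it takes over 58 s, if anything falls off the work surface, if the arm or the gripper's body presses on something with over 40 N, if the wrist force passes 120 N, or if a joint passes its speed limit or range.

## Working session

There is one attempt and no reset: what is moved stays moved. The work goes in short steps, Python scripts to look and compute and a tool call to move; the robot and the scene stay as the last step left them, time stands still between calls to the robot, and variables do not carry over. Pictures are saved under pics/ and viewed, at most 10 in all, crops included, and the job is handed in when it is done.

Besides the shell and the picture viewer there is one more tool, called after "Emit:" as a command line: name --pt "numbers of a row" for each row, then --argument value for the rest. step_arm: Moves the arm, as the interface text tells. Its arguments: {"type":"object","properties":{"motion":{"type":"array","items":{"type":"array","items":{"type":"number"}}},"force":{"type":"number"}},"required":["motion"]}

```bash
mkdir -p pics; cat > h.py <<'E'
import numpy as np, cv2
from scipy.spatial.transform import Rotation as R
from workcell import bot
def cam(name, st=None):
    c=bot.calibration(name); K=np.array(c["mtx"])
    if "T_tool_cam" in c:
        st=st or bot.read_state(); T=np.eye(4); T[:3,:3]=R.from_rotvec(st["tcp_rot"]).as_matrix(); T[:3,3]=st["tool_pos"]
        T=T@np.array(c["T_tool_cam"]); return K,T[:3,3],T[:3,:3],c
    o=np.array(c["orientation"]); Rm=o if o.shape==(3,3) else R.from_rotvec(o).as_matrix()
    return K,np.array(c["origin"]),Rm,c
def dist(c):
    for k in c:
        if 'dist' in k: return np.array(c[k],float)
    return None
def ray(C,u,v):
    K,o,Rm,c=C; p=cv2.undistortPoints(np.array([[[u,v]]],float),K,dist(c))[0,0]
    return o,Rm@np.array([p[0],-p[1],-1.])
def onz(C,u,v,z):
    o,d=ray(C,u,v); return o+d*(z-o[2])/d[2]
def atdepth(C,u,v,dep):
    o,d=ray(C,u,v); return o+d*dep
def proj(C,P):
    K,o,Rm,c=C; p=Rm.T@(np.array(P)-o); p=np.array([[p[0],-p[1],-p[2]]])
    return cv2.projectPoints(p,np.zeros(3),np.zeros(3),K,dist(c))[0].ravel()
def shot(name,f):
    C=cam(name); im,d=bot.read_camera(name); cv2.imwrite(f"pics/{f}.png",im[:,:,::-1]); np.savez(f"pics/{f}.npz",im=im,d=d,o=C[1],R=C[2]); return C,im,d
E
python3 - <<'E'
from h import *
for n in ("top","side","wrist"):
    C,im,d=shot(n,n+"0"); print(n,C[3].keys(),C[0].tolist(),C[1],C[2][:,2], (d>0).mean(), {k:v for k,v in C[3].items() if 'dist' in k})
print(bot.read_state())
E
```

```text
top dict_keys(['mtx', 'origin', 'orientation']) [[525.442641186531, 0.0, 319.39428254603456], [0.0, 525.442641186531, 238.24503399151132], [0.0, 0.0, 1.0]] [ 0.3359352  -0.04818332  1.34386287] [-0.18517639 -0.00792733  0.98267332] 0.99619140625 {}
side dict_keys(['mtx', 'origin', 'orientation']) [[599.758318861556, 0.0, 322.62354100362495], [0.0, 599.758318861556, 235.65829852054264], [0.0, 0.0, 1.0]] [-0.30467373 -0.90960112  0.84424349] [-0.59252643 -0.60799748  0.52844251] 0.9959505208333334 {}
wrist dict_keys(['mtx', 'T_tool_cam']) [[392.5287265725729, 0.0, 318.59565321417426], [0.0, 392.5287265725729, 243.56760516537923], [0.0, 0.0, 1.0]] [0.23314338 0.6371417  0.37351636] [-0.236754    0.11602395  0.96461702] 0.9961751302083334 {}
{'time': 0.15, 'q': array([ 1.08509606e+00,  2.64652595e-01,  1.60506279e+00,  3.56933110e-05,
        1.27371410e+00, -3.69070046e-02]), 'joint_vel': array([ 5.34036922e-05, -3.17670454e-03, -4.05064860e-03, -5.66368734e-04,
        1.18601407e-03,  4.88108557e-04]), 'joint_torque': array([-4.63602137e-04, -5.15908062e+01, -3.67956877e+01, -8.60242130e-05,
        8.05892138e-03,  1.98252354e-05]), 'tool_pos': array([0.29259573, 0.6076511 , 0.23019784]), 'tcp_rot': array([-6.98964264e-01, -3.06232873e+00,  2.77304830e-03]), 'wrist_force': array([ 0.34016638, -0.13113343,  0.32907776]), 'torque': array([-0.00491402, -0.0013985 , -0.00923798]), 'grip_force': 0.0, 'width': 0.9995313564386998}
```

View pics/top0.png

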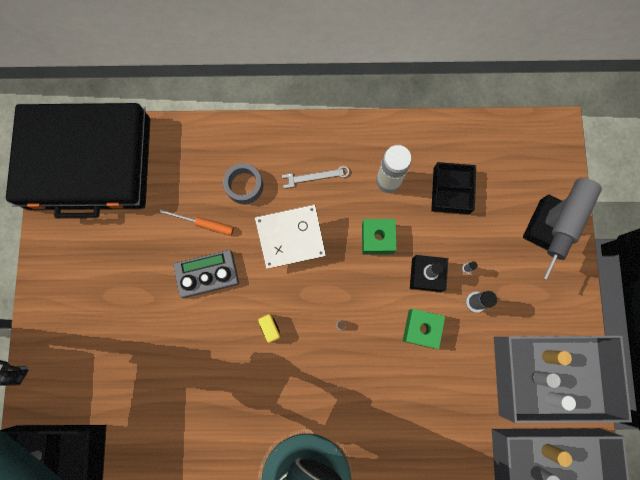

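View pics/side0.png

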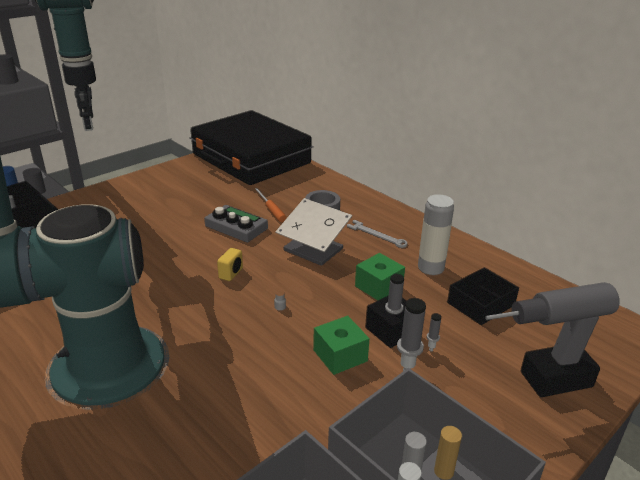

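The top view shows three things like the probe: middle-sized one in the black holder (431,272), a large one (485,300), a small one (470,267). The holder look-alikes are green, at (379,236) and (425,328). So I choose the black block at (429,273) with the probe in it. The keys are at (188,283) left, (206,279) middle and (222,274) right. The ring is at (303,226) and the cross at (278,249).

```bash
python3 - <<'E'
from h import *
C=cam("top"); z=np.load("pics/top0.npz"); im,d=z["im"],z["d"]
g=cv2.cvtColor(im,cv2.COLOR_RGB2GRAY)
# white keys
hsv=cv2.cvtColor(im,cv2.COLOR_RGB2HSV)
m=((g>190)&(hsv[...,1]<40)).astype(np.uint8)
n,l,s,c=cv2.connectedComponentsWithStats(m)
for i in range(1,n):
    if s[i,4]>20:
        u,v=c[i]; dd=np.median(d[l==i]); print("white",c[i].round(1),s[i,4],atdepth(C,u,v,dd).round(4))
def P(u,v): return atdepth(C,u,v,d[int(round(v)),int(round(u))]).round(4)
for n_,u,v in [("ring",303,226),("cross",278,249),("probe top",431,271),("big",488,299),("small",472,267),("holder corners",414,258),("h",446,259),("h",444,289),("h",412,287),("panelc",290,237),("roof readout",213,286),("measure",270,327),("socket",342,325),("can",397,160)]: print(n_,P(u,v))
# readout box mask orientation by gray colour component
x0,y0=165,245; sub=d[y0:305,x0:245]
pts=[];
for v in range(245,305):
    for u in range(165,245):
        p=atdepth(C,u,v,d[v,u])
        if .024<p[2]<.034: pts.append(p[:2])
pts=np.array(pts,np.float32); r=cv2.minAreaRect(pts); print("readout rect",r,len(pts))
print(np.array(bot.calibration("wrist")["T_tool_cam"]).round(4).tolist())
crop=np.hstack([cv2.resize(im[235:320,400:510],None,fx=3.6,fy=3.6,interpolation=cv2.INTER_CUBIC),cv2.resize(im[235:320,165:275],None,fx=3.6,fy=3.6,interpolation=cv2.INTER_CUBIC)]); cv2.imwrite("pics/crop1.png",crop[:,:,::-1])
E
```

```text
white [397.5 157.1] 504 [ 0.7413 -0.2199  0.1898]
white [310.1 176.7] 123 [ 0.754  -0.0141  0.0067]
white [289.8 236.4] 2996 [0.5797 0.0346 0.0789]
white [302.2 225.8] 40 [0.6047 0.0039 0.085 ]
white [221.2 273.2] 59 [0.4939 0.2062 0.051 ]
white [203.9 277.5] 29 [0.4835 0.2487 0.0514]
white [186.5 281.9] 58 [0.473  0.2913 0.0518]
white [568.3 402.8] 151 [ 0.1851 -0.6007  0.096 ]
ring [0.6042 0.0019 0.0843]
cross [0.5503 0.0642 0.0686]
probe top [ 0.4853 -0.2974  0.1259]
big [ 0.416  -0.4101  0.1748]
small [ 0.4976 -0.4013  0.097 ]
holder corners [ 0.5293 -0.2744  0.0381]
h [ 0.5227 -0.3491  0.0604]
h [ 0.449  -0.3404  0.0602]
h [ 0.4562 -0.2657  0.0427]
panelc [0.5788 0.0343 0.0751]
roof readout [0.4646 0.2307 0.0272]
measure [0.3613 0.0835 0.0554]
socket [ 0.3659 -0.0926 -0.0008]
can [ 0.7333 -0.218   0.1932]
readout rect ((0.49694687128067017, 0.25163477659225464), (0.09062018245458603, 0.1509089171886444), 13.429829597473145) 1400
[[0.0004, 0.9646, 0.2637, 0.0664], [1.0, -0.0004, -0.0001, 0.0006], [-0.0, 0.2637, -0.9646, -0.1434], [0.0, 0.0, 0.0, 1.0]]
```

View pics/crop1.png

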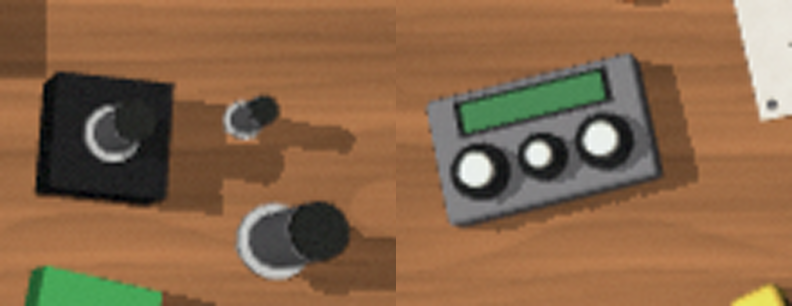

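The crop confirms the choice: the middle-sized probe sits in the black holder, with the small and large ones standing free beside it. The keys are plain: left (475,172), middle (540,155) and right (602,140) in the crop.

The moves only turn about the vertical tool axis, so the 20° tilt has to come from swivelling the probe between the pads, using the holder hole as a fixture. First I'll go above the left key.

```bash
cat >> h.py <<'E'
def rel(P,st=None):
    st=st or bot.read_state(); M=R.from_rotvec(st["tcp_rot"]).as_matrix()
    return (M.T@(np.array(P)-st["tool_pos"])*100).round(2), "yang",np.degrees(np.arctan2(M[1,1],M[0,1])).round(1)
E
python3 -c "
from h import *
print(rel([.473,.2913,.12]))
C=cam('top');z=np.load('pics/top0.npz');im,d=z['im'],z['d'];print('probe top',onz(C,437,267.6,.14))
pts=np.array([atdepth(C,u,v,d[v,u])[:2] for v in range(250,296) for u in range(405,455) if .052<atdepth(C,u,v,d[v,u])[2]<.066],np.float32);print(cv2.minAreaRect(pts))
pts=np.array([atdepth(C,u,v,d[v,u])[:2] for v in range(195,275) for u in range(250,332) if .04<atdepth(C,u,v,d[v,u])[2]<.12 and im[v,u].min()>150],np.float32);print(cv2.minAreaRect(pts))
"
```

```text
(array([-29.98, -20.65,  11.05]), 'yang', np.float64(64.3))
probe top [ 0.49135557 -0.30867995  0.14      ]
((0.4903501868247986, -0.3096064031124115), (0.08139116317033768, 0.08086506277322769), 83.60597229003906)
((0.5797592401504517, 0.03392194211483002), (0.12401095777750015, 0.14900115132331848), 11.669419288635254)
```

Emit:
step_arm --pt "8 -0.5 -0.4 0 8" --pt "6 -2 -1.4 0.5 16" --pt "4 -4 -2.8 1 25" --pt "2 -6 -4.1 2 33" --pt "0 -8 -5.5 3 41" --pt "0 -10 -6.9 4 50" --pt "0 -12 -8.3 5 58" --pt "0 -14 -9.6 6 66" --pt "0 -16 -11 7 74" --pt "0 -18 -12.4 8 83" --pt "0 -20 -13.8 9 91" --pt "0 -22 -15.2 10 99" --pt "0 -24 -16.5 11 107" --pt "0 -26 -17.9 11 115" --pt "0 -28 -19.3 11 123" --pt "0 -29.5 -20.3 11 131" --pt "0 -30 -20.65 11 140" --pt "0 -30 -20.65 11 140" --pt "0 -30 -20.65 11 140" --force 20

```text
time: 2.05
tool_pos: [0.4733, 0.2919, 0.1211]
tcp_rot: [-3.117, -0.395, 0.001]
wrist_force: [-0.2, -0.3, 0.4]
width: -0.003
grip_force: 0.0
```

```bash
python3 - <<'E'
from h import *
C,im,d=shot("wrist","w1"); s=bot.read_state(); print(s["tool_pos"],rel([0,0,0])[2],s["q"].round(2),s["wrist_force"],s["width"])
g=im.min(axis=2); m=(g>170).astype(np.uint8)
n,l,st,c=cv2.connectedComponentsWithStats(m)
for i in range(1,n):
    if st[i,4]>200: print(c[i].round(1),st[i,:5],atdepth(C,*c[i],np.median(d[l==i])).round(4),"onz.051",onz(C,*c[i],.051).round(4))
E
```

```text
[0.47330827 0.29217497 0.12115455] -75.5 [0.51 0.14 1.97 0.   1.04 1.83] [0.50500667 0.01971267 0.72844393] 0.0013459480620625394
[316.8 257.6] [ 297  239   41   38 1160] [0.4741 0.2934 0.0526] onz.051 [0.4736 0.2933 0.051 ]
[471.3 259.9] [ 451  242   41   38 1184] [0.4946 0.2085 0.0527] onz.051 [0.4942 0.2077 0.051 ]
[394.2 258.8] [380 246  30  27 634] [0.4843 0.2508 0.0526] onz.051 [0.4839 0.2504 0.051 ]
```

View pics/w1.png

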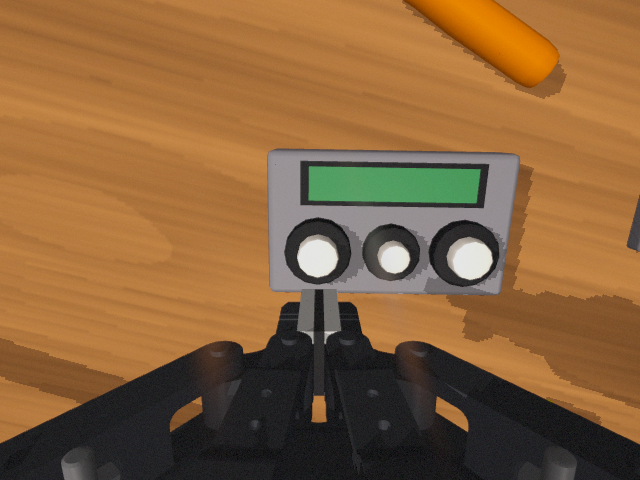

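The picture shows the left key at (317,257), the middle one at (394,259) and the right one at (471,260). The left and right keys are 88 mm apart, as they should be. Next I press the left key, feeling for the contact.

Emit:
step_arm --pt "0 0.1 -0.1 1.5 0" --pt "0 0.1 -0.1 3.5 0" --pt "0 0.1 -0.1 5 0" --pt "0 0.1 -0.1 6 0" --pt "0 0.1 -0.1 6.5 0" --pt "0 0.1 -0.1 6.8 0" --pt "0 0.1 -0.1 7.0 0" --pt "0 0.1 -0.1 7.2 0" --pt "0 0.1 -0.1 7.3 0" --pt "0 0.1 -0.1 7.3 0" --pt "0 0.1 -0.1 7.3 0"

```text
time: 3.2
tool_pos: [0.4746, 0.2934, 0.0488]
tcp_rot: [-3.117, -0.39, -0.001]
wrist_force: [-1.2, -0.3, 2.3]
width: -0.003
grip_force: 1.3
```

Emit:
step_arm --pt "0 0 0 0.1 0" --pt "0 0 0 0.2 0" --pt "0 0 0 0.3 0" --pt "0 0 0 0.3 0"

```text
time: 3.6
tool_pos: [0.4746, 0.2934, 0.046]
tcp_rot: [-3.117, -0.391, -0.001]
wrist_force: [-2.2, 0.3, 6.5]
width: 0.003
grip_force: 3.5
```

Emit:
step_arm --pt "0 0 0 0.1 0" --pt "0 0 0 0.2 0" --pt "0 0 0 0.2 0"

```text
time: 3.9
tool_pos: [0.4747, 0.2935, 0.0458]
tcp_rot: [-3.117, -0.391, -0.001]
wrist_force: [-6.4, -3.7, 18.8]
width: -0.007
grip_force: 9.3
```

Bottomed: the stop is at z = 0.046 and the force is rising. I release it, then press the right key.

Emit:
step_arm --pt "0 0 0 -1 0" --pt "0 0 0 -3 0" --pt "0 0 0 -5 0" --pt "0 0 0 -5 0" --pt "0 0 1.5 -5 0" --pt "0 -0.1 4 -5 0" --pt "0 -0.15 7 -5 0" --pt "0 -0.15 8.8 -5 0" --pt "0 -0.15 8.8 -5 0" --pt "0 -0.15 8.8 -3.5 0" --pt "0 -0.15 8.8 -2 0" --pt "0 -0.15 8.8 -1.2 0" --pt "0 -0.15 8.8 -0.9 0" --pt "0 -0.15 8.8 -0.7 0" --pt "0 -0.15 8.8 -0.5 0" --pt "0 -0.15 8.8 -0.3 0" --pt "0 -0.15 8.8 -0.1 0" --pt "0 -0.15 8.8 -0.1 0" --pt "0 -0.15 8.8 -0.1 0"

```text
time: 5.8
tool_pos: [0.4947, 0.2079, 0.0459]
tcp_rot: [-3.117, -0.39, -0.0]
wrist_force: [-5.7, -0.3, 10.7]
width: -0.0
grip_force: 5.6
```

Emit:
step_arm --pt "0 0 0 -2 0" --pt "0 0 0 -5 0" --pt "1 0 0 -9 0" --pt "2 0 1 -13 0" --pt "3 -0.8 3 -16 1" --pt "4 -1.8 7 -17.4 2" --pt "5 -2.9 11 -17.4 3" --pt "6 -4 15 -17.4 4" --pt "6 -5 19 -17.4 4" --pt "6 -6.1 23 -17.4 4" --pt "6 -7.1 27 -17.4 4" --pt "6 -8.2 31 -17.4 4" --pt "6 -9.2 35 -17.4 4" --pt "6 -10.3 39 -17.4 4" --pt "6 -11.4 43 -17.4 4" --pt "6 -12.4 47 -17.4 4" --pt "6 -13 49.2 -17.4 4" --pt "6 -13.2 50 -17.4 4" --pt "6 -13.2 50 -17.4 4" --pt "6 -13.2 50 -17.4 4"

```text
time: 7.8
tool_pos: [0.4901, -0.3086, 0.2182]
tcp_rot: [-3.128, -0.282, -0.0]
wrist_force: [0.0, 0.2, -0.3]
width: 0.706
grip_force: 0.0
```

```bash
python3 - <<'E'
from h import *
C,im,d=shot("wrist","w2"); s=bot.read_state(); print(s["tool_pos"],rel([0,0,0])[2],s["q"].round(2),s["width"])
print("pred top px",proj(C,[.491,-.309,.14]))
K=C[0]; v,u=np.mgrid[0:480,0:640]; P=C[1]+(np.stack([(u-K[0,2])/K[0,0],-(v-K[1,2])/K[1,1],-np.ones_like(u)],-1)*d[...,None])@C[2].T
near=np.hypot(P[...,0]-.491,P[...,1]+.309)<.05
for a,b in ((.135,.145),(.058,.0645)):
    m=near&(P[...,2]>a)&(P[...,2]<b); q=P[m]; print(m.sum(),np.median(q[:,2]),cv2.minEnclosingCircle(q[:,:2].astype(np.float32)),cv2.minAreaRect(q[:,:2].astype(np.float32)))
E
```

```text
[ 0.49013236 -0.30834987  0.21822272] -79.7 [-0.6   0.09  1.83  0.    1.22  0.79] 0.7047548124111799
pred top px [320.01334345 253.09643957]
1682 0.14062595104728395 ((0.4915887713432312, -0.30837422609329224), 0.014086650684475899) ((0.4916437268257141, -0.30830827355384827), (0.027176475152373314, 0.027220454066991806), 10.470414161682129)
6974 0.060760837494095776 ((0.4909381568431854, -0.3090721070766449), 0.05005798861384392) ((0.4912865459918976, -0.30830618739128113), (0.08012502640485764, 0.08036258071660995), 83.33062744140625)
```

View pics/w2.png

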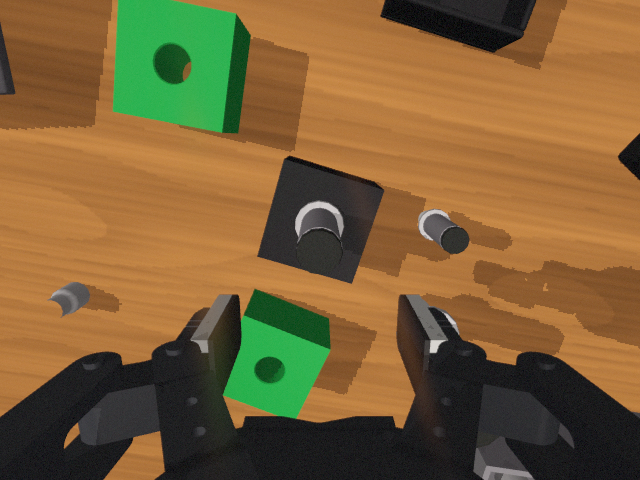

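The picture shows the wanted probe centred at (320,250) in the black holder. Measured diameter is 28 mm and top height 0.14 m, both right. The small probe at (445,232) and the large one at (440,320) are clear of the fingers. I go down and grip.

Emit:
step_arm --pt "6 0.15 0 2 0" --pt "6 0.15 0 5 0" --pt "6 0.15 0 8 0" --pt "6 0.15 0 11 0" --pt "6 0.15 0 12.5 0" --pt "6 0.15 0 13 0" --pt "6 0.15 0 13 0" --pt "4 0.15 0 13 0" --pt "2.8 0.15 0 13 0" --pt "1.5 0.15 0 13 0" --pt "1.5 0.15 0 13 0" --pt "1.5 0.15 0 13 0" --pt "1.5 0.15 0 13 0" --pt "1.5 0.15 0 13 0" --force 20

```text
time: 9.25
tool_pos: [0.4926, -0.3098, 0.0901]
tcp_rot: [3.128, 0.281, 0.004]
wrist_force: [0.0, 2.2, 6.0]
width: 0.324
grip_force: 23.2
```

Emit:
step_arm --pt "1.5 0 0 -0.5 0" --pt "1.5 0 0 -1.5 0" --pt "1.5 0 0 -2.5 0" --pt "1.5 0 0 -3.2 0" --pt "1.5 0 0 -3.3 0" --pt "1.5 0 0 -3.3 0" --pt "1.5 -0.4 0 -3.3 0" --pt "1.5 -0.8 0 -3.3 0" --pt "1.5 -1.2 0 -3.3 0" --pt "1.5 -1.6 0 -3.3 0" --pt "1.5 -2 0 -3.3 0" --pt "1.5 -2.4 0 -3.3 0" --pt "1.5 -2.8 0 -3.3 0" --pt "1.5 -3.2 0 -3.3 0" --pt "1.5 -3.5 0 -3.3 0" --pt "1.5 -3.5 0 -3.3 0" --pt "1.5 -3.5 0 -3.3 0"

```text
time: 10.95
tool_pos: [0.4568, -0.3158, 0.1215]
tcp_rot: [3.129, 0.282, -0.0]
wrist_force: [2.0, 1.1, -1.8]
width: 0.323
grip_force: 22.4
```

```bash
cat >> h.py <<'E'
def cloud(C,d):
    K=C[0]; v,u=np.mgrid[0:480,0:640]
    return C[1]+(np.stack([(u-K[0,2])/K[0,0],-(v-K[1,2])/K[1,1],-np.ones_like(u)],-1)*d[...,None])@C[2].T
E
python3 - <<'E'
from h import *
C,im,d=shot("wrist","w3"); s=bot.read_state(); print(s["tool_pos"],s["wrist_force"],s["width"])
T=R.from_rotvec(s["tcp_rot"]).as_matrix(); Q=(cloud(C,d)-s["tool_pos"])@T
np.save("pics/w3Q.npy",Q)
for n,p in (("tip",[.034,0,.075]),("mid",[0,0,-.01]),("top",[-.01,0,-.05])): print(n,proj(C,s["tool_pos"]+T@np.array(p)))
E
```

```text
[ 0.45689279 -0.31581149  0.12150928] [ 1.94327344  0.89207977 -1.51016801] 0.32102658159406394
tip [319.1006827  197.68914268]
mid [319.42065246 322.63373803]
top [319.73800354 420.09698428]
```

View pics/w3.png

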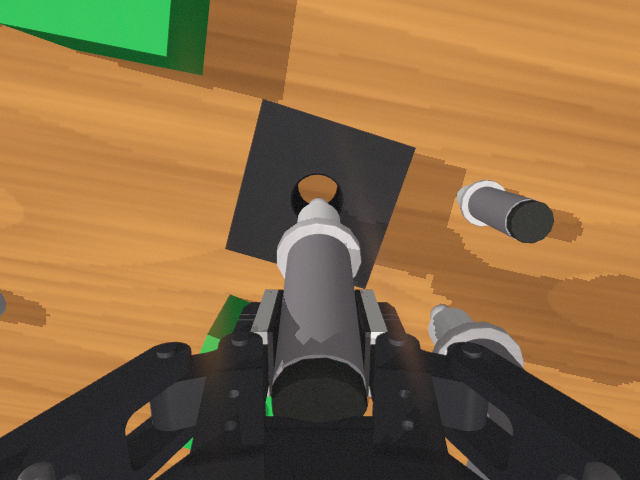

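The probe (top disc at (320,390), collar at (318,250)) has swivelled in the pads, with its tip in the hole at (320,205). I measure the tilt.

```bash
cat >> h.py <<'E'
def tilt(Q,r0=272,r1=350):
    Qs=Q[r0:r1,285:356].reshape(-1,3); Qs=Qs[(abs(Qs[:,1])<.016)&(Qs[:,2]<.06)&(Qs[:,2]>-.08)]
    from scipy.optimize import least_squares
    # cylinder r=14mm: point (x0,y0) at z=0, direction (a,b,1)
    def f(p):
        dv=np.array([p[2],p[3],1]); dv/=np.linalg.norm(dv); w=Qs-np.array([p[0],p[1],0]); return np.linalg.norm(np.cross(w,dv),axis=1)-.014
    r=least_squares(f,[0,0,.36,0],loss="soft_l1",f_scale=.001); p=r.x
    return p[:2],np.degrees(np.arctan(p[2:])),np.abs(f(p)).mean(),len(Qs)
E
python3 - <<'E'
from h import *
Q=np.load("pics/w3Q.npy")
for r in ((272,350),(275,325),(290,350)): print(tilt(Q,*r))
# end disc & collar
for v in (200,210,225,235,245,255,265,280,300,320,340,355,370,390,405): print(v,Q[v,320].round(4))
E
```

```text
(array([ 0.00720793, -0.0003103 ]), array([17.06182237,  0.13449312]), np.float64(0.00029418174441129825), 5477)
(array([ 0.00721518, -0.00032562]), array([17.03771595,  0.0887155 ]), np.float64(0.0002793619278437349), 3501)
(array([ 0.00716398, -0.00032268]), array([16.99637269,  0.07601432]), np.float64(0.00029547405674988533), 4238)
200 [0.0341 0.0005 0.0658]
210 [0.0325 0.0004 0.0451]
225 [0.0315 0.0003 0.016 ]
235 [0.0272 0.0003 0.0158]
245 [0.0248 0.0003 0.009 ]
255 [0.0227 0.0002 0.0021]
265 [ 0.0206  0.0002 -0.004 ]
280 [ 0.0182  0.0002 -0.0135]
300 [ 0.0147  0.0001 -0.023 ]
320 [ 0.0122  0.0001 -0.0325]
340 [ 0.0094  0.0001 -0.04  ]
355 [ 0.0072  0.0001 -0.0444]
370 [ 0.0072  0.     -0.0518]
390 [ 0.0002  0.0001 -0.0506]
405 [-0.0055  0.0001 -0.0494]
```

Emit:
step_arm --pt "1.5 -0.25 0 0 0" --pt "1.5 -0.5 0 0 0" --pt "1.5 -0.6 0 0 0" --pt "1.5 -0.6 0 0 0" --pt "1.5 -0.6 0 -1 0" --pt "1.5 -0.6 0 -4 0" --pt "1.5 -0.6 0 -8 0" --pt "1.5 -0.6 0 -10 0" --pt "1.5 -0.6 0 -10 0" --pt "1.5 -0.6 0 -10 0"

```text
time: 12.0
tool_pos: [0.4503, -0.3167, 0.2212]
tcp_rot: [3.129, 0.282, -0.002]
wrist_force: [-0.4, 0.4, -2.2]
width: 0.321
grip_force: 22.6
```

Emit:
step_arm --pt "1.5 0 0 0 0" --pt "1.5 0 0 0 0" --pt "1.5 0 0 0 0" --force 60

```text
time: 12.3
tool_pos: [0.4503, -0.3161, 0.2195]
tcp_rot: [-3.127, -0.281, 0.004]
wrist_force: [0.1, 0.0, -2.4]
width: 0.317
grip_force: 59.0
```

```bash
python3 - <<'E'
from h import *
C,im,d=shot("wrist","w4"); s=bot.read_state(); print(s["tool_pos"],s["wrist_force"],s["width"],s["grip_force"])
T=R.from_rotvec(s["tcp_rot"]).as_matrix(); Q=(cloud(C,d)-s["tool_pos"])@T
print(tilt(Q)); np.save("pics/w4Q.npy",Q)
for v in list(range(196,290,6))+list(range(350,400,6)): print(v,Q[v,320].round(4))
print(np.degrees(np.arccos(-T[2,2])))
E
```

```text
[ 0.4504898  -0.31623625  0.21990176] [ 0.02983484  0.27546828 -2.39755799] 0.31449183301664085 59.011332392692566
(array([ 0.0084904 , -0.00056601]), array([19.96281046, -0.0534095 ]), np.float64(0.000287181636185956), 5481)
196 [0.0385 0.0002 0.0496]
202 [0.0365 0.0001 0.0439]
208 [0.0344 0.0001 0.0395]
214 [0.0357 0.0001 0.0175]
220 [0.0336 0.0001 0.0156]
226 [0.0309 0.0001 0.0162]
232 [0.0291 0.0001 0.0131]
238 [0.0272 0.     0.0106]
244 [0.0257 0.     0.0072]
250 [0.0245 0.     0.0028]
256 [ 0.0232  0.     -0.0009]
262 [ 0.022   0.     -0.0047]
268 [ 0.0208 -0.     -0.008 ]
274 [ 0.0195 -0.     -0.0109]
280 [ 0.0181 -0.     -0.0133]
286 [ 0.0176 -0.     -0.0177]
350 [ 0.0082 -0.0001 -0.0433]
356 [ 0.0066 -0.0001 -0.0438]
362 [ 0.0064 -0.0001 -0.0466]
368 [ 0.0057 -0.0001 -0.0483]
374 [ 0.0046 -0.0001 -0.0496]
380 [ 0.0032 -0.0001 -0.0502]
386 [ 0.002  -0.0001 -0.0512]
392 [ 0.0001 -0.0001 -0.0512]
398 [-0.0031 -0.0001 -0.0494]
0.1437291287639175
```

Tilt is 19.96° in the plane of the pads. The tip offset in the tool frame comes to about (35.6, -0.6, 74.7) mm, and the collar face lies where it should. I go to a 50 mm stand-off over the ring.

Emit:
step_arm --pt "1.5 0.4 -0.8 0 0" --pt "1.5 1.5 -2.7 0 0" --pt "1.5 3 -5.5 0 0" --pt "1.5 4.5 -8.3 0 0" --pt "1.5 6 -11 0 0" --pt "1.5 7.5 -13.8 0 0" --pt "1.5 9 -16.5 0 0" --pt "1.5 10.5 -19.3 0 0" --pt "1.5 12 -22 0 0" --pt "1.5 13.5 -24.7 0 0" --pt "1.5 14.7 -26.9 0.5 0" --pt "1.5 15.3 -28 1 0" --pt "1.5 15.65 -28.6 1.2 0" --pt "1.5 15.65 -28.6 1.2 0" --pt "1.5 15.65 -28.6 1.2 0" --pt "1.5 15.65 -28.6 1.2 0"

```text
time: 13.95
tool_pos: [0.554, -0.0083, 0.2095]
tcp_rot: [3.129, 0.28, 0.0]
wrist_force: [-0.2, -0.5, -1.7]
width: 0.315
grip_force: 59.3
```

```bash
python3 - <<'E'
from h import *
C,im,d=shot("wrist","w5"); s=bot.read_state(); print(s["tool_pos"],s["wrist_force"],s["grip_force"])
T=R.from_rotvec(s["tcp_rot"]).as_matrix(); P=cloud(C,d); Q=(P-s["tool_pos"])@T
print(tilt(Q)); np.save("pics/w5Q.npy",Q)
tip=s["tool_pos"]+T@np.array([.0356,-.0006,.0747]); print("tip",tip,proj(C,tip),"mark px",proj(C,[.605,.003,.086]))
m=(im.min(axis=2)>170)&(P[...,2]>.04)&(P[...,2]<.115)
q=P[m]; c=q.mean(0)
for _ in range(3):
    n=np.linalg.svd(q-q.mean(0),full_matrices=False)[2][2]; n*=np.sign(n[2]); e=(q-q.mean(0))@n; q=q[abs(e)<.003]
print("plane",n,np.degrees(np.arccos(n[2])),np.degrees(np.arctan2(-n[1],-n[0])),q.mean(0),len(q))
a=T@np.array([-.3414,0,.9399]); ax=-(T@np.array([.3414,0,.9399])); print("probe axis",ax,"angle",np.degrees(np.arccos(ax@n)))
E
```

```text
[ 0.55402895 -0.00828584  0.20955415] [ 0.71127395 -0.52854151 -2.59567161] 59.32146728038788
(array([ 0.00873966, -0.00035281]), array([20.00924373,  0.04607805]), np.float64(0.0003029201072488426), 5487)
tip [ 0.58898411 -0.00140634  0.134864  ] [318.04961434 194.90877423] mark px [315.84138248 159.65810194]
plane [-0.33633444 -0.07043467  0.93910495] 20.098216820962353 11.827867624482673 [0.5926149  0.04292505 0.08480147] 31836
probe axis [-0.33631266 -0.06024284  0.93980347] angle 0.6740318270535899
```

View pics/w5.png

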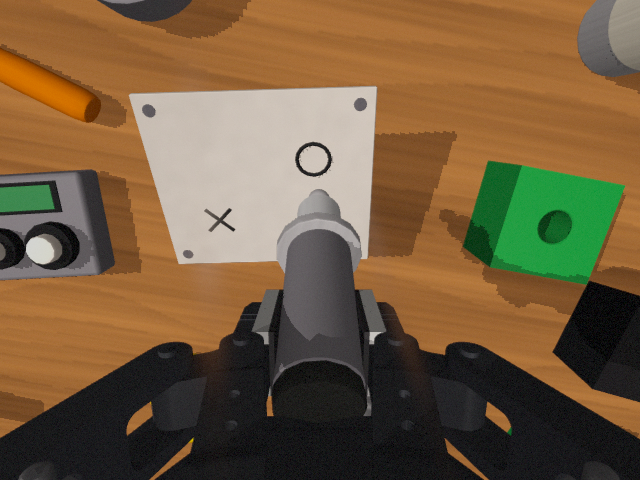

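The picture shows the ring at (313,159), well clear of the cross at (220,220), with the tip at (318,193). The axis is within 0.7° of the plate's normal. I measure the ring centre.

```bash
python3 - <<'E'
from h import *
z=np.load("pics/w5.npz"); im=z["im"]; s=bot.read_state(); C=cam("wrist",s); T=R.from_rotvec(s["tcp_rot"]).as_matrix()
sub=im[135:184,288:340].min(axis=2)<110
pts=np.argwhere(sub)[:,::-1].astype(np.float32)+[288,135]; (cx,cy),ax,_=cv2.fitEllipse(pts.astype(np.float32)); print(cx,cy,ax,len(pts))
n=np.array([-.3363,-.0704,.9391]); p0=np.array([.5926,.0429,.0848])
def hit(u,v): o,r=ray(C,u,v); return o+r*((p0-o)@n)/(r@n)
mk=hit(cx,cy); print("mark",mk,"diam",np.linalg.norm(hit(cx-ax[1]/2,cy)-hit(cx+ax[1]/2,cy)),"cross dist",np.linalg.norm(mk-hit(220,220)))
Q=np.load("pics/w5Q.npy"); 
for v in range(188,212,3): print(v,Q[v,319].round(4))
tip=s["tool_pos"]+T@np.array([.0356,-.0006,.0747])
a=T@np.array([.3414,0,.9399])
print("gap to plane along axis",((mk-tip)@n)/(a@n),"shift tool cm",(T.T@(mk-tip)*100).round(2),"axis",(T.T@-n).round(3))
E
```

```text
313.0377197265625 158.93386840820312 (31.348796844482422, 33.07606887817383) 369
mark [0.60523469 0.00492879 0.08647807] diam 0.02198090678266029 cross dist 0.08325938426354464
188 [0.0322 0.     0.1319]
191 [ 0.0389 -0.0001  0.0661]
194 [ 0.0394 -0.0001  0.0516]
197 [ 0.0384 -0.0001  0.0481]
200 [ 0.0374 -0.0001  0.0447]
203 [ 0.0362 -0.0001  0.0432]
206 [ 0.0352 -0.0001  0.041 ]
209 [ 0.0341 -0.0001  0.0386]
gap to plane along axis 0.05135478780163181 shift tool cm [ 1.71 -0.34  4.84] axis [ 0.343 -0.01   0.939]
```

Emit:
step_arm --pt "1.5 0.3 -0.1 0.8 0" --pt "1.5 0.7 -0.3 1.9 0" --pt "1.5 1.1 -0.34 3.1 0" --pt "1.5 1.37 -0.34 3.9 0" --pt "1.5 1.44 -0.34 4.1 0" --pt "1.5 1.51 -0.34 4.3 0" --pt "1.5 1.51 -0.34 4.3 0" --pt "1.5 1.51 -0.34 4.3 0"

```text
time: 14.8
tool_pos: [0.5686, -0.0013, 0.1667]
tcp_rot: [3.129, 0.282, 0.001]
wrist_force: [0.6, -0.6, -2.6]
width: 0.312
grip_force: 59.3
```

```bash
cat > chk.py <<'E'
from h import *
import sys
s=bot.read_state(); C=cam("wrist",s); im,d=bot.read_camera("wrist"); s2=bot.read_state(); T=R.from_rotvec(s["tcp_rot"]).as_matrix()
cv2.imwrite(f"pics/{sys.argv[1]}.png",cv2.resize(im[130:300,220:420],None,fx=4,fy=3.5)[:,:,::-1])
Q=(cloud(C,d)-s["tool_pos"])@T; t=tilt(Q); print(t,s["time"])
mk=np.array([.6052,.0049,.0865]); n=np.array([-.3363,-.0704,.9391])
tip=s["tool_pos"]+T@np.array([.0356,-.0006,.0747]); print("free tip beyond plane mm",-((tip-mk)@n)*1e3,"in-plane err mm",(T.T@((tip-mk)-((tip-mk)@n)*n)*1e3).round(2),"to go cm",(T.T@(mk-tip)*100).round(2))
for q in (s,s2): print("F",q["wrist_force"].round(2),"Fn",(q["wrist_force"]@n).round(2))
E
python3 chk.py c1
```

```text
(array([ 0.00882041, -0.00036454]), array([20.03648957, -0.03775863]), np.float64(0.00029609785229723045), 5487) 14.8
free tip beyond plane mm -5.7159512173811375 in-plane err mm [ 0.5  -1.08 -0.19] to go cm [0.15 0.1  0.56]
F [ 0.56 -0.64 -2.58] Fn -2.57
F [ 0.   -0.57 -1.92] Fn -1.76
```

Emit:
step_arm --pt "1.5 0 0.1 0 0" --pt "1.5 0.05 0.1 0.2 0" --pt "1.5 0.1 0.1 0.4 0" --pt "1.5 0.15 0.1 0.55 0" --pt "1.5 0.2 0.1 0.7 0" --pt "1.5 0.26 0.1 0.85 0" --pt "1.5 0.26 0.1 0.85 0" --pt "1.5 0.26 0.1 0.85 0" --pt "1.5 0.26 0.1 0.85 0"

```text
time: 15.75
tool_pos: [0.571, -0.0018, 0.1579]
tcp_rot: [3.129, 0.282, -0.0]
wrist_force: [-1.2, -1.1, 0.9]
width: 0.317
grip_force: 59.3
```

```bash
python3 chk.py c2; python3 -c "
from h import *
F=[]
for i in range(6): bot.read_camera('top'); F.append(bot.read_state()['wrist_force'])
print(np.mean(F,0),np.mean(F,0)@[-.3363,-.0704,.9391])"
```

```text
(array([ 0.00878936, -0.00035877]), array([19.97929558, -0.04414882]), np.float64(0.00029229171000206313), 5477) 15.75
free tip beyond plane mm 3.351181157541886 in-plane err mm [-0.41 -0.09  0.15] to go cm [-0.07  0.01 -0.33]
F [-1.24 -1.12  0.86] Fn 1.3
F [-0.84 -0.03  0.49] Fn 0.74
[-0.91474535 -0.41473621  0.3529318 ] 0.6682645413521668
```

Emit:
step_arm --pt "1.5 0.04 0 0.11 0" --pt "1.5 0.09 0 0.22 0" --pt "1.5 0.09 0 0.22 0" --pt "1.5 0.09 0 0.22 0" --pt "1.5 0.09 0 0.22 0" --pt "1.5 0.09 0 0.22 0"

```text
time: 16.7
tool_pos: [0.5719, -0.0017, 0.1556]
tcp_rot: [3.129, 0.282, -0.0]
wrist_force: [-1.5, -0.7, 0.9]
width: 0.312
grip_force: 59.3
```

```bash
python3 chk.py c3; python3 -c "
from h import *
F=[]
for i in range(10): bot.read_camera('top'); F.append(bot.read_state()['wrist_force'])
print(np.mean(F,0),np.mean(F,0)@[-.3363,-.0704,.9391])
shot('top','topf')"
```

```text
(array([ 0.00876862, -0.00036781]), array([19.93930891, -0.04492567]), np.float64(0.000291580811404056), 5484) 16.7
free tip beyond plane mm 5.830894625017078 in-plane err mm [-0.36 -0.04  0.13] to go cm [-0.16  0.01 -0.56]
F [-1.53 -0.66  0.91] Fn 1.41
F [-2.25  0.11  0.57] Fn 1.29
[-1.80628316 -0.22402405  0.90825878] 1.4761701447173807
```

View pics/c3.png

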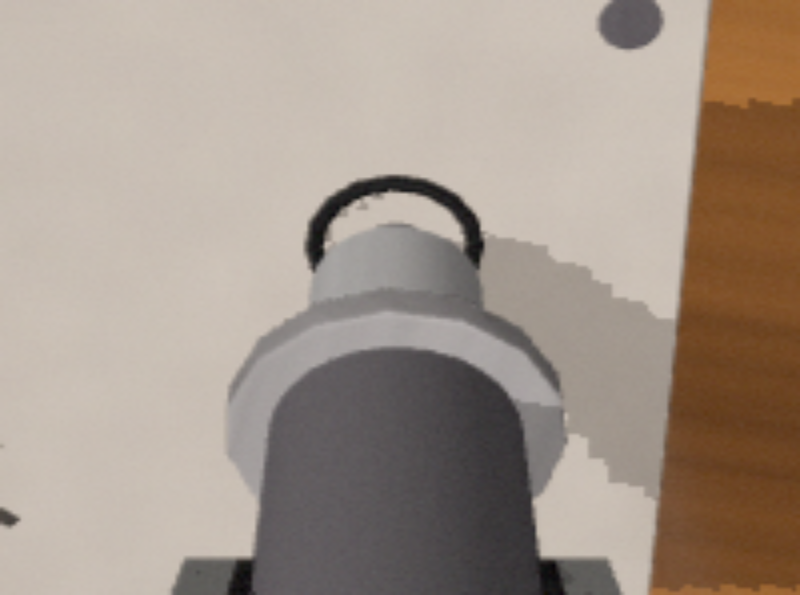

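The tip is centred in the ring: the ring spans columns 308-482 and the probe's axis is at 395. Geometry gives 5.8 mm of push and force gives about 6.2 mm (3.7 N), and the axis is square to within about 0.7°. The job is ready to hand in.

```bash
python3 -c "
from workcell import bot
print(bot.finish_job())"
```

```text
the job is handed in; nothing more can be done
None
```

I handed the job in at about 17 s: left key pressed fully and released, then the right key, and the arm is holding the probe at the ring centre, square to the plate within about 0.7° by my measurement and pushed in about 6 mm.

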